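Prop up the tablet, refit the speaker's knob and hold it in to pair

ROBOT

A 6-joint arm with a two-finger parallel gripper is mounted at the origin on a cart in front of the work surface, level with it; the furniture and walls round the work are solid. World frame = base frame: x ahead of the robot, y to its left, z up, the work surface at z = 0. Lengths are in m, angles in degrees, forces in N, time in s.
With the tool pointing down it reaches from about 0.275 to 0.875 m from the base axis. Payload 12.5 kg.
Tool frame: the origin (TCP) lies midway between the tips of the shut fingers; the grasp point (between the pads) lies 19 mm behind it; z points along the fingers, y is the line along which they close (so a half turn about z gives the same grasp; the last joint's range is limited). The gripper opens to 85 mm and grips with 20 to 120 N. Pads are 22 mm wide; open, the fingers measure 114 mm over their backs; the gripper's body (76 mm by 85 mm) begins 54 mm behind the grasp point. The pads swing forward as they close: fully open they stand 13 mm farther back than shut.
Start: joints at [62.132, 20.094, 94.641, -0, 65.266, -4.847], TCP at [0.215, 0.506, 0.231] pointing down, gripper open.
Joint ranges: [-157.81, 157.81], [-45, 120.19], [0.68, 151.7], [-89.99, 269.99], [4.06, 180], [-164.3, 164.3]. Speed limits (degrees/s): [127.2, 127.2, 159.86, 180, 180, 180].

INTERFACE

Orientations are given as a 3x3 rotation matrix whose columns are the frame's x, y, z axes.
In Python, from bench import ctrl gives the robot as it stands.
- The arm moves only by the tool step_arm, never from a script. Its argument "motion" is a list of rows, each a list of 7 numbers: the turn, a rotation vector about the tool's x, y, z in rad, then the shift along the tool's x, y, z in m, then the opening, from 0 (shut) to 1 (fully open). A call has 1 to 10 rows; each row shifts and turns the commanded pose from where the row before left it, along the tool's axes as they then stand; what a row does not reach is not made up. A row lasts 1/12 s, in which the tool goes at most 41.7 mm and 7.16 degrees, less where a joint would pass 70% of its speed; a pose out of reach is approached as far as the arm can. A call is refused whole if a number of a shift passes 0.0417 or a number of a turn 0.125, either way. A call with a gripper value outside its range is refused whole. The fingers move at their own pace and stop on an object; "grip_force" is the grip in N (left out, the last holds). Time passes only in rows, so rows that do not move let the fingers close. It gives the time, the measured TCP pose, the force, the opening and the grip force at its end, in the units of the state.
- ctrl.get_state(): the state, without advancing time (a new reading comes with each control period).
- ctrl.grab_frame(name): name is "scene" or "top" or "wrist"; returns a dict with "color" (420x560x3 uint8, blue, green, red), "fov_y" (degrees; the focal length in pixels is half the picture's height over the tangent of half this angle, whatever the lens; pixels are square), "cx", "cy" (the principal point, pixels), "rvec" (rotation vector, rad) and "tvec" (3), from world to camera coordinates, as OpenCV has them. Camera axes: x right, y down, z forward; pixel columns grow to the right and rows downward; lengths in m; the calibration is good to about 2 mm. The wrist camera is an equidistant fisheye: a pixel r from the principal point sees the ray r / f radians off the axis. A picture is of the moment at which its call begins. There is no depth.
- ctrl.job_done(): hands the job in; it is judged then, once.
The state is a dict: "t": time; "joint_pos": joint angles; "qd": joint speeds; "joint_efforts": joint torques, N m; "tcp_pos": TCP position; "tool_rot": TCP orientation; "ft_force": force on the tool from outside, world axes, zero at the start; "ft_torque": the same for the moment, N m; "gripper_width": finger opening in m; "grip_force": force on a finger pad.
Only numpy, scipy, OpenCV 4.12 (cv2) and the standard library are available. Lean on these libraries where they do the work, as an engineer would, in place of code of your own. Each camera call takes 0.05 s, during which the arm holds its last target. There are 200 camera calls.

TASK

Get the shop's music going: take the tablet out of its charging dock and lean it on the wooden stand, screen to the front, and let go of it. Then put the loose volume knob back on the speaker, turned so that the flat in its bore meets the flat of the D-shaped shaft, push it fully home, and press it all the way in to start pairing; finish while your gripper still holds the knob pressed in, and do not let go. Leave the goods round about where they stand.

Things in the scene. Friction and masses are not known exactly. Their poses are not given: they have to be found in the camera images.
- tablet: dark tablet, loose, about 0.3 kg: a slab 9 mm thick (x), 170 mm wide (y), 108 mm high (z), long edges level. Origin: centre of its lower long edge; +z runs up the slab to the top edge, the lit screen faces -x, the plain back +x. It starts upright in the dock's slot, 20 mm deep in it
- dock: white charging dock, fixed, 70 mm (x) by 118 mm (y), 32 mm high, with a 11.5 mm wide slot along y, open at both ends and at the top; slot floor 12 mm above the surface. Origin: centre of its underside; front faces -x
- stand: light wooden tablet stand, fixed, 120 mm wide (y), 80 mm high. Origin: centre of its underside; front faces -x. The flat back rest leans 20 degrees back from vertical (top towards +x) and is 60 mm long along its slope; the ledge, square to it, climbs 20 degrees towards the front and is 24 mm deep up to a front lip 8 mm high
- stand_ledge (a point): point on the stand's ledge where the middle of the tablet's lower edge (the tablet's origin) comes to lie when its back rests flat on the back rest; about 24 mm above the surface. Axes as the stand's
- speaker: cream wireless speaker, fixed, 95 mm (x) by 150 mm (y), 80 mm high. Origin: centre of its underside; grey cloth front faces -x. In the middle of its top stands the bare brass control shaft on a black disc of 53 mm
- shaft_tip (a point): centre of the top face of the brass shaft, on its axis; at rest 103 mm above the work surface, 23 mm above the speaker's top. Shaft: 14 mm in diameter with one flat along its length, 2 mm from the axis (a D), top edge chamfered 1 mm. This point's +x points out of the flat, z up; it turns and sinks with the shaft
- shaft_turn (a joint): rotation of the shaft in the speaker, rad, 0 with the flat to the speaker's +x (back), growing counter-clockwise from above; range -2.3 to 2.3; it stays where it is by a friction of 0.15 N m
- shaft_push (a joint): how far the shaft is pressed down into the speaker, m: 0 at rest, 0.005 fully in. A spring pushes it back: 4 N to start it moving, 9 N fully in
- knob: black round knob, loose, 140 g, 44 mm in diameter, 34 mm high, open end down. Origin: centre of its underside, z up; white pointer towards +x. D bore below: 16 mm deep, 15.6 mm in diameter, flat 2.8 mm from the axis on the +x (pointer) side, mouth flared: fits when its +x matches shaft_tip's +x to 10 degrees. Home, its underside is 16 mm below the shaft's tip, 7 mm over the speaker
- green_box_d: short green and white carton, loose bystander, 34 x 52 x 78 mm, origin centre of underside
- cream_jar: pink cream jar with wooden lid, loose bystander, 68 mm in diameter, 58 mm high, origin centre of underside
- cream_jar_white: white cream jar with wooden lid, loose bystander, 68 mm in diameter, 58 mm high, origin centre of underside
- soap_green: wrapped green soap bar, loose bystander, 53 x 78 x 26 mm, origin centre of underside
- candle: candle in a glass, loose bystander, 70 mm in diameter, 78 mm high, origin centre of underside
- dropper: amber dropper bottle, loose bystander, 36 mm in diameter, 100 mm high, origin centre of underside
- dropper_small: smaller amber dropper bottle, loose bystander, 33 mm in diameter, 89 mm high, origin centre of underside
- balm_tin: round balm tin, loose bystander, 47 mm in diameter, 15 mm high, origin centre of underside
- nail_brush: wooden nail brush, loose bystander, 36 x 92 x 33 mm, origin centre of underside
There are look-alikes about, which are no part of the job. What is shaped like the tablet but orange is not meant.

How it is judged:
By the outcome, as a careful person would: the job done as asked, in the order asked, and still so for the second after the job is handed in, while the arm keeps its last pose, push and grip.
It also fails if it takes over 58 s, if anything falls off the work surface, if the arm or the gripper's body presses on something with over 40 N, if the wrist force passes 120 N, or if a joint passes its speed limit or range.

## Working session

There is one attempt and no reset: what is moved stays moved. The work goes in short steps, Python scripts to look and compute and a tool call to move; the robot and the scene stay as the last step left them, time stands still between calls to the robot, and variables do not carry over. Pictures are saved under pics/ and viewed, at most 10 in all, crops included, and the job is handed in when it is done.

Besides the shell and the picture viewer there is one more tool, called after ">>>" by a JSON object that holds its "method" and its "body", one argument or row to a line. step_arm: Moves the arm, as the interface text tells. Its arguments: {"type":"object","properties":{"motion":{"type":"array"},"grip_force":{"type":"number"}},"required":["motion"]}

```bash
mkdir -p pics
cat > h.py <<'E'
import numpy as np, cv2
from bench import ctrl
def grab(n):
    f=ctrl.grab_frame(n); cv2.imwrite(f'pics/_{n}.png',f['color']); return f
def cam(f):
    R,_=cv2.Rodrigues(np.array(f['rvec'],float)); t=np.array(f['tvec'],float).reshape(3)
    return R,t,-R.T@t,f['color'].shape[0]/2/np.tan(np.radians(f['fov_y'])/2)
def ray(f,u,v,fish=False):
    R,t,c,F=cam(f); x,y=(u-f['cx'])/F,(v-f['cy'])/F
    if fish:
        r=np.hypot(x,y); d=np.array([x/r*np.sin(r),y/r*np.sin(r),np.cos(r)]) if r>1e-9 else np.array([0,0,1.])
    else: d=np.array([x,y,1.])
    d=R.T@d; return c,d/np.linalg.norm(d)
def onz(f,u,v,z,fish=False):
    c,d=ray(f,u,v,fish); return c+d*(z-c[2])/d[2]
def proj(f,p,fish=False):
    R,t,c,F=cam(f); q=R@np.array(p,float)+t
    if fish:
        r=np.hypot(q[0],q[1]); th=np.arctan2(r,q[2]); return f['cx']+F*th*q[0]/r,f['cy']+F*th*q[1]/r
    return f['cx']+F*q[0]/q[2],f['cy']+F*q[1]/q[2]
E
python3 - <<'E'
from h import *
np.set_printoptions(precision=3,suppress=True)
for n in ("scene","top","wrist"):
    f=grab(n); R,t,c,F=cam(f); print(n,c,F,f['cx'],f['cy']); print(R)
s=ctrl.get_state(); print(s['t'],s['tool_rot'],s['tcp_pos'])
a=[cv2.imread(f'pics/_{n}.png') for n in("scene","top")]
cv2.imwrite('pics/1.png',cv2.resize(a[0],(800,600)));cv2.imwrite('pics/2.png',cv2.resize(a[1],(800,600)))
E
```

```text
scene [-0.493 -0.776  0.892] 511.7861896589974 282.9736887282967 210.10565310863103
[[ 0.682 -0.731  0.02 ]
 [-0.345 -0.346 -0.873]
 [ 0.644  0.588 -0.488]]
top [0.395 0.208 1.294] 432.72146998786775 273.28794070102134 213.75481332506047
[[ 0.022 -1.     0.014]
 [-0.99  -0.024 -0.14 ]
 [ 0.14  -0.011 -0.99 ]]
wrist [0.146 0.535 0.372] 325.19226210127806 283.20209381147356 210.05802621006376
[[ 0.391  0.92  -0.001]
 [ 0.881 -0.374  0.288]
 [ 0.264 -0.114 -0.958]]
0.15 [[-0.92   0.391 -0.   ]
 [ 0.391  0.92  -0.001]
 [ 0.    -0.001 -1.   ]] [0.215 0.506 0.231]
```

View pics/1.png

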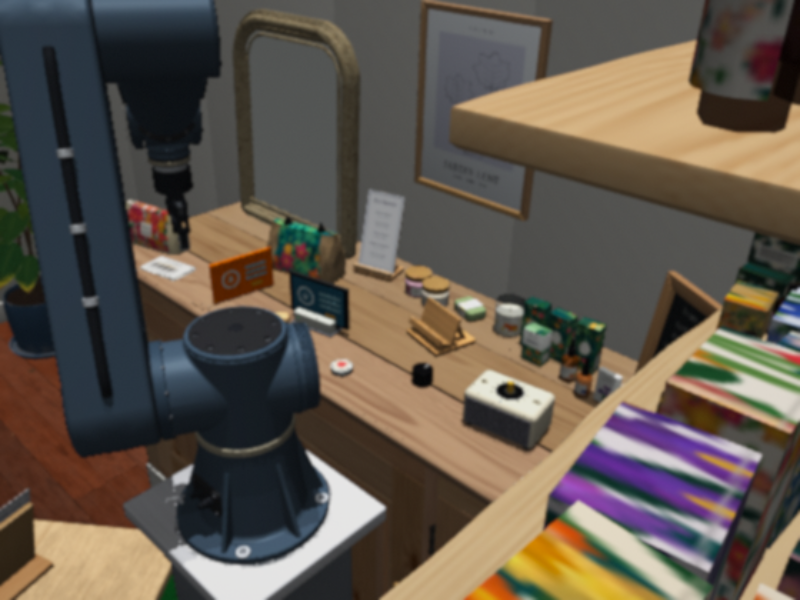

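View pics/2.png

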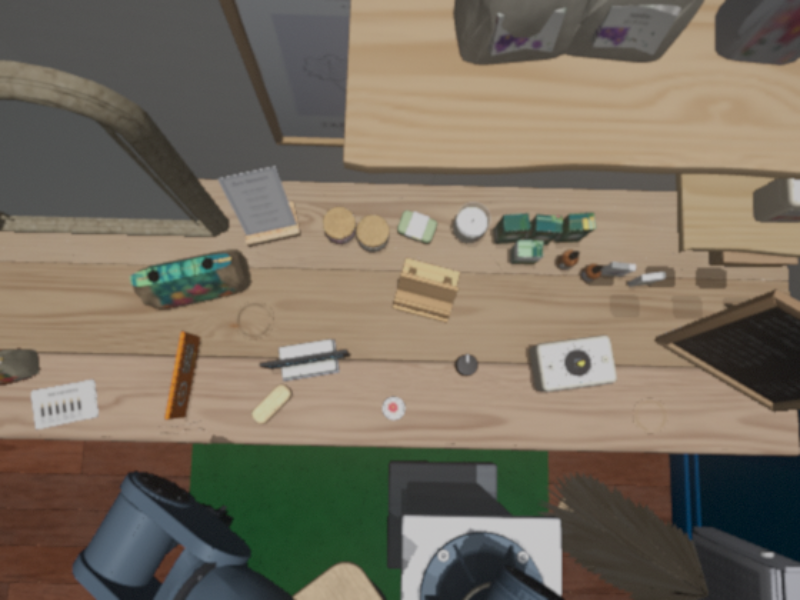

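Scene (800 px scale): in the top view the dark tablet in the white dock is at (305,360), with an orange look-alike at (182,375). The stand is at (427,290), the knob at (466,365) and the speaker with its shaft at (577,363). The dark tablet fits the description, because the other one is orange. I'll make a confirming crop and measure.

Run:
```python
from h import *
np.set_printoptions(precision=3,suppress=True)
f=grab("top"); im=f['color']
k=1.4
P=lambda u,v,z: onz(f,u/1.42857,v/1.42857,z)
for n,u,v,z in [("tabL",262,364,.12),("tabR",348,353,.12),("dock",308,362,.032),("stand",427,290,.04),("knob",466,365,.034),("spk",577,363,.08),("shaft",577,363,.103),("jarw",372,232,.058),("tin",393,408,.015),("shelf?",350,160,0.5)]: print(n,P(u,v,z))
c=lambda x0,y0,x1,y1:cv2.resize(im[y0:y1,x0:x1],(800,300),interpolation=cv2.INTER_CUBIC)
a=c(170,220,290,265); b=c(320,232,440,277)
cv2.imwrite('pics/3.png',np.vstack([a,b]))
hsv=cv2.cvtColor(im,cv2.COLOR_BGR2HSV)
def blobs(m,x0,y0,x1,y1,z,name):
    mm=np.zeros_like(m);mm[y0:y1,x0:x1]=m[y0:y1,x0:x1]
    for c in cv2.findContours(mm,0,1)[0]:
        if cv2.contourArea(c)<60: continue
        r=cv2.minAreaRect(c);bp=cv2.boxPoints(r); w=np.array([onz(f,*p,z)[:2] for p in bp]); print(name,np.round(r[0]),w.mean(0),np.linalg.norm(np.diff(w,axis=0),axis=1)[:2],'edge',np.degrees(np.arctan2(*(w[1]-w[0])[::-1])))
white=((hsv[...,1]<60)&(hsv[...,2]>140)).astype(np.uint8)*255
dark=(hsv[...,2]<75).astype(np.uint8)*255
blobs(white,190,232,245,270,.032,'dock'); blobs(white,365,225,440,280,.08,'spk')
blobs(dark,175,235,250,270,.10,'tab'); blobs(dark,310,240,345,270,.034,'knob'); blobs(dark,390,240,415,270,.08,'disc')
```

```text
tabL [0.443 0.434 0.12 ]
tabR [0.468 0.273 0.12 ]
dock [0.453 0.358 0.032]
stand [0.606 0.119 0.04 ]
knob [0.454 0.037 0.034]
spk [ 0.461 -0.175  0.08 ]
shaft [ 0.459 -0.168  0.103]
jarw [0.721 0.235 0.058]
tin [0.364 0.183 0.015]
shelf? [0.702 0.257 0.5  ]
dock [217. 259.] [0.437 0.354] [0.12  0.031] edge -80.07895349541444
dock [214. 244.] [0.481 0.364] [0.115 0.028] edge -79.52976915472341
spk [404. 254.] [ 0.461 -0.176] [0.153 0.099] edge -80.60727655625314
```

View pics/3.png

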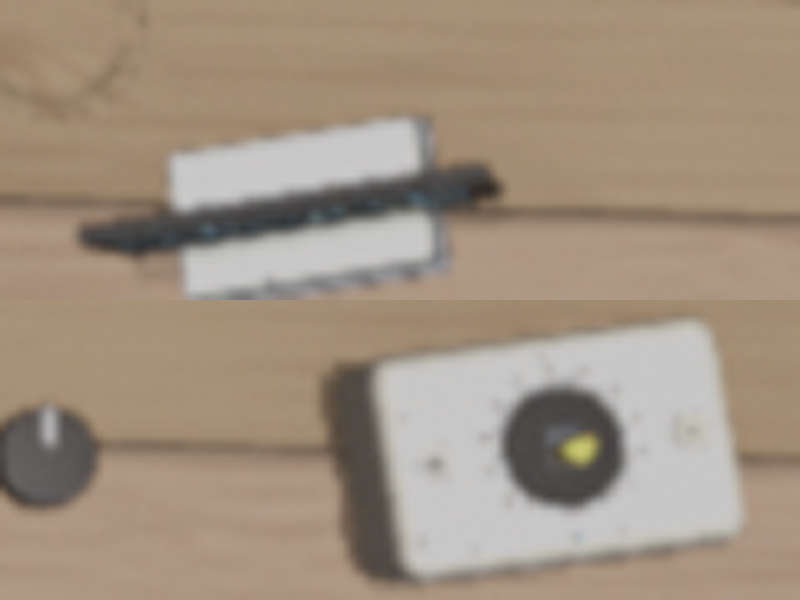

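The crop confirms it: a dark slab with a cyan-glowing front face, standing in the white dock. The knob's pointer is roughly towards +x. The shaft flat is unclear from here, so I'll look closer later. Next is a planner and a move over the tablet.

```bash
cat >> h.py <<'E'
from scipy.linalg import logm,expm
def down(a,tilt=0):
    "tool y at world yaw a, z down; tilt: tool z leans (deg) towards -y_tool dir at bottom (top of tool leans to +ytool)"
    a=np.radians(a);t=np.radians(tilt); h=np.array([np.cos(a),np.sin(a),0]); k=np.array([0,0,1.])
    y=h*np.cos(t)-k*np.sin(t); z=-(k*np.cos(t)+h*np.sin(t)); x=np.cross(y,z); return np.stack([x,y,z],1)
def plan(p,R,src=None):
    s=ctrl.get_state(); A=np.eye(4);A[:3,:3]=s['tool_rot'];A[:3,3]=s['tcp_pos']
    if src is not None: A=src
    B=np.eye(4);B[:3,:3]=R;B[:3,3]=p; D=np.linalg.inv(A)@B; L=np.real(logm(D))
    w=np.array([L[2,1],L[0,2],L[1,0]]); n=int(np.ceil(max(np.linalg.norm(w)/.122,np.linalg.norm(L[:3,3])/.040,1)))
    E=expm(L/n); print('t',round(s['t'],2),'rows',n,'row',np.round(np.r_[w/n,E[:3,3]],4),'| total rot',np.round(w,4),'shift(tool)',np.round(D[:3,3],4)); return B
E
python3 - <<'E'
from h import *
np.set_printoptions(precision=3,suppress=True)
plan([.47,.34,.24],down(9.5))
f=ctrl.grab_frame('top');g=ctrl.grab_frame('scene')
def tri(a,b):
    c1,d1=ray(f,*np.array(a)/1.42857);c2,d2=ray(g,*np.array(b)/1.42857)
    s=np.linalg.lstsq(np.stack([d1,-d2],1),c2-c1,rcond=None)[0]; p,q=c1+d1*s[0],c2+d2*s[1]; return (p+q)/2,np.linalg.norm(p-q)
print('shelf corner',tri((345,163),(453,106)),'low',tri((345,163),(453,143)))
print('stand back top L',tri((407,260),(437,302)))
for u,v in [(394,305),(447,320)]: print('stand front',onz(f,u/1.42857,v/1.42857,.025))
for u,v in [(407,260),(460,270)]: print('stand back',onz(f,u/1.42857,v/1.42857,.04))
E
```

```text
t 0.2 rows 9 row [-0.     0.     0.112 -0.034  0.009 -0.001] | total rot [-0.001  0.     1.003] shift(tool) [-0.3   -0.053 -0.009]
shelf corner (array([0.725, 0.245, 0.483]), np.float64(0.05691161398119645)) low (array([0.755, 0.255, 0.393]), np.float64(0.044660246701931444))
stand back top L (array([0.66 , 0.166, 0.059]), np.float64(0.01086188296134421))
stand front [0.575 0.186 0.025]
stand front [0.546 0.075 0.025]
stand back [0.668 0.161 0.04 ]
stand back [0.649 0.051 0.04 ]
```

>>> {"method": "step_arm", "body": {
  "motion": [
    [0,0,0.112,-0.034,0.009,-0.001,1],
    [0,0,0.112,-0.034,0.009,-0.001,1],
    [0,0,0.112,-0.034,0.009,-0.001,1],
    [0,0,0.112,-0.034,0.009,-0.001,1],
    [0,0,0.112,-0.034,0.009,-0.001,1],
    [0,0,0.112,-0.034,0.009,-0.001,1],
    [0,0,0.112,-0.034,0.009,-0.001,1],
    [0,0,0.112,-0.034,0.009,-0.001,1],
    [0,0,0.112,-0.034,0.009,-0.001,1],
    [0,0,0,0,0,0,1]
  ]
}}

```text
t: 1.13
tcp_pos: [0.4698, 0.3329, 0.2403]
tool_rot: [[-0.15, 0.989, 0.001], [0.989, 0.15, -0.001], [-0.001, 0.0, -1.0]]
ft_force: [-0.0, 0.5, -0.2]
gripper_width: 0.0855
grip_force: 0.0
```

Run:
```python
from h import *
np.set_printoptions(precision=3,suppress=True)
s=ctrl.get_state(); print(s['t'],s['tcp_pos'],s['tool_rot'])
f=grab('top');g=ctrl.grab_frame('scene')
for v in (150,168):
  for z in (.35,.4,.45,.5,.55):
    p=onz(f,345/1.4286,v/1.4286,z); print(v,p,np.array(proj(g,p))*1.4286)
w=grab('wrist'); cv2.imwrite('pics/4.png',cv2.resize(w['color'],(800,600),interpolation=cv2.INTER_CUBIC))
```

```text
1.1333 [0.47  0.333 0.24 ] [[-0.15   0.989  0.001]
 [ 0.989  0.15  -0.001]
 [-0.001  0.    -1.   ]]
150 [0.777 0.275 0.35 ] [441.994 158.893]
150 [0.757 0.271 0.4  ] [438.401 139.953]
150 [0.736 0.268 0.45 ] [434.632 120.09 ]
150 [0.716 0.264 0.5  ] [430.675  99.234]
150 [0.696 0.261 0.55 ] [426.515  77.308]
168 [0.747 0.274 0.35 ] [433.856 161.86 ]
168 [0.728 0.27  0.4  ] [430.472 142.612]
168 [0.71  0.267 0.45 ] [426.925 122.441]
168 [0.691 0.263 0.5  ] [423.204 101.277]
168 [0.672 0.26  0.55 ] [419.295  79.047]
```

View pics/4.png

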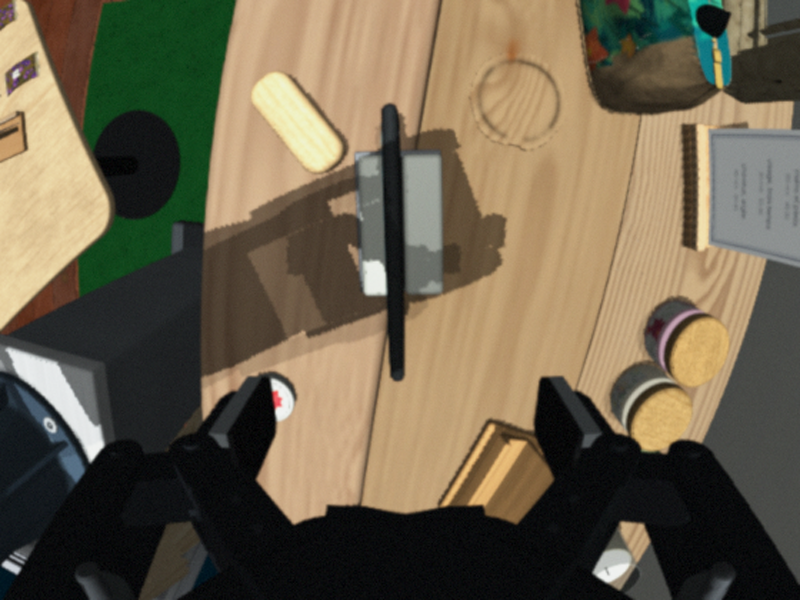

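The wrist view shows the tablet's top edge as a dark bar from (388,106) to (398,378), in the grey-white dock (357–442,152–295).

Run:
```python
from h import *
np.set_printoptions(precision=4,suppress=True)
w=grab('wrist'); im=w['color']; v=im.max(2)
L=[];Rr=[]
for r in range(82,260,4):
    row=v[r,255:295]<50
    idx=np.where(row)[0]
    if len(idx)>2:
        c=255+np.median(idx); run=[i for i in idx if abs(i+255-c)<8]
        L.append(onz(w,255+run[0]-.5+0,r,.12,True)); Rr.append(onz(w,255+run[-1]+.5,r,.12,True))
L=np.array(L);Rr=np.array(Rr); M=(L+Rr)/2
print('thick',np.median(np.linalg.norm(L-Rr,axis=1)))
k=np.polyfit(M[:,1],M[:,0],1); print('yaw from slope',-np.degrees(np.arctan(k[0])),'resid',np.std(M[:,0]-np.polyval(k,M[:,1])))
col=v[:,272:279].min(1)
for r in range(66,80): print(r,v[r,266:280].min(),end=' ')
print()
for r in range(258,274): print(r,v[r,272:286].min(),end=' ')
e1=onz(w,388/1.4286,104/1.4286,.12,True);e2=onz(w,398/1.4286,380/1.4286,.12,True)
print('\nends',e1,e2,np.linalg.norm(e1-e2),'x at mid',np.polyval(k,(e1[1]+e2[1])/2))
```

```text
thick 0.010292049219057029
yaw from slope 10.168831157545846 resid 0.0004976221591710252
66 189 67 190 68 188 69 188 70 190 71 190 72 185 73 135 74 69 75 50 76 44 77 43 78 40 79 40 
258 16 259 24 260 32 261 35 262 38 263 40 264 39 265 45 266 49 267 90 268 157 269 187 270 188 271 188 272 188 273 187 
ends [0.4395 0.4421 0.12  ] [0.471  0.2799 0.12  ] 0.1652198772966832 x at mid 0.4561980587729931
```

Run:
```python
from h import *
B=plan([.4558,.361,.145],down(10.2)); plan([.4558,.361,.083],down(10.2),B)
```

```text
t 1.33 rows 3 row [-0.0001 -0.0001 -0.0052  0.0083 -0.0023  0.0317] | total rot [-0.0002 -0.0002 -0.0156] shift(tool) [ 0.0248 -0.0069  0.0952]
t 1.33 rows 2 row [ 0.     0.     0.     0.    -0.     0.031] | total rot [0. 0. 0.] shift(tool) [ 0.    -0.     0.062]
```

>>> {"method": "step_arm", "body": {
  "motion": [
    [0,0,-0.005,0.0083,-0.0023,0.0317,0.6],
    [0,0,-0.005,0.0083,-0.0023,0.0317,0.6],
    [0,0,-0.005,0.0083,-0.0023,0.0317,0.6],
    [0,0,0,0,0,0,0.6],
    [0,0,0,0,0,0.02,0.6],
    [0,0,0,0,0,0.021,0.6],
    [0,0,0,0,0,0.021,0.6],
    [0,0,0,0,0,0,0.6]
  ]
}}

```text
t: 2.0
tcp_pos: [0.4547, 0.3602, 0.0813]
tool_rot: [[-0.177, 0.984, -0.003], [0.984, 0.177, -0.002], [-0.002, -0.004, -1.0]]
ft_force: [-1.7, -0.5, -0.5]
gripper_width: 0.0511
grip_force: 0.0
```

Run:
```python
from h import *
plan([.4558,.361,.083],down(10.2)); print(ctrl.get_state()['ft_force'])
```

```text
t 2.0 rows 1 row [-0.0038  0.0017 -0.0005  0.0005  0.0012 -0.0017] | total rot [-0.0038  0.0017 -0.0005] shift(tool) [ 0.0005  0.0012 -0.0017]
[-1.74256098 -0.5393597  -0.48650615]
```

>>> {"method": "step_arm", "body": {
  "motion": [
    [-0.004,0,0,0,0.001,-0.0015,0.6],
    [0,0,0,0,0,0,0.1],
    [0,0,0,0,0,0,0],
    [0,0,0,0,0,0,0],
    [0,0,0,0,0,0,0],
    [0,0,0,0,0,0,0],
    [0,0,0,0,0,0,0],
    [0,0,0,0,0,0,0]
  ],
  "grip_force": 50
}}

```text
t: 2.67
tcp_pos: [0.4575, 0.3611, 0.0861]
tool_rot: [[-0.175, 0.985, 0.005], [0.985, 0.175, 0.002], [0.001, 0.005, -1.0]]
ft_force: [-2.3, -0.3, 7.5]
gripper_width: 0.0083
grip_force: 49.4
```

>>> {"method": "step_arm", "body": {
  "motion": [
    [0,0,0,0,0,-0.015,0],
    [0,0,0,0,0,-0.02,0],
    [0,0,0,0,0,-0.03,0],
    [0,0,0,0,0,-0.03,0],
    [0,0,0,0,0,-0.03,0],
    [0,0,0,0,0,-0.03,0],
    [0,0,0,0,0,0,0],
    [0,0,0,0,0,0,0]
  ]
}}

```text
t: 3.33
tcp_pos: [0.4567, 0.3607, 0.2409]
tool_rot: [[-0.175, 0.985, 0.006], [0.985, 0.175, 0.002], [0.001, 0.006, -1.0]]
ft_force: [-0.7, 0.4, -5.9]
gripper_width: 0.0081
grip_force: 49.3
```

Run:
```python
from h import *
np.set_printoptions(precision=4,suppress=True)
s=ctrl.get_state(); print(s['tcp_pos'],s['ft_force'],s['gripper_width'])
w=grab('wrist'); t=grab('top')
a=cv2.resize(w['color'],(400,300)); b=cv2.resize(t['color'][150:300,170:370],(400,300),interpolation=cv2.INTER_CUBIC)
c=cv2.resize(w['color'][140:420,280:560],(400,300),interpolation=cv2.INTER_CUBIC); d=cv2.resize(t['color'][170:235,265:330],(400,300),interpolation=cv2.INTER_CUBIC)
cv2.imwrite('pics/5.png',np.vstack([np.hstack([a,b]),np.hstack([c,d])]))
```

```text
[0.4567 0.3607 0.2409] [-0.6666  0.4399 -5.9116] 0.008061483427855912
```

View pics/5.png

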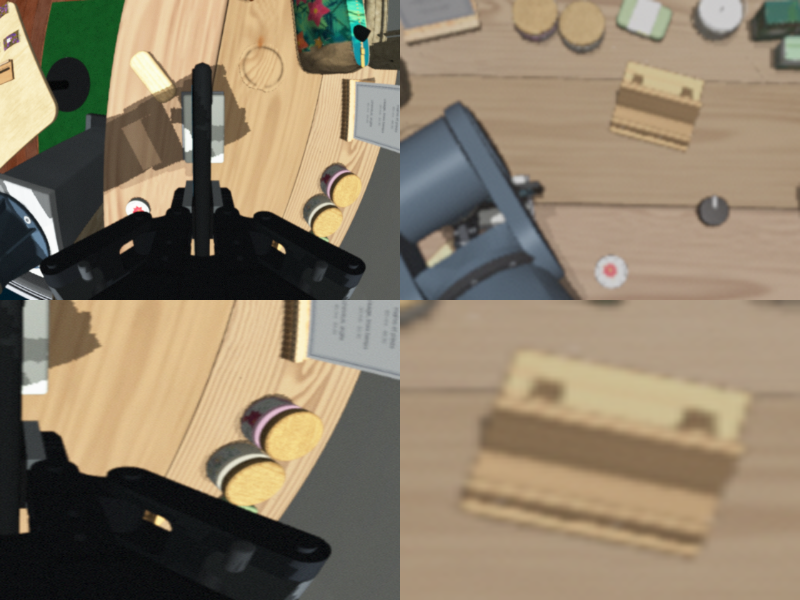

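The tablet is held in the gripper. The stand is clear at the bottom right: rest top edge from about (488,408) to (745,458), lip edge from (464,492) to (700,548).

Run:
```python
from h import *
np.set_printoptions(precision=4,suppress=True)
f=grab('top')
d=lambda u,v:(265+(u-400)/400*65-.5, 170+(v-300)/300*65-.5)
def seg(n,a,b,z):
    p,q=onz(f,*d(*a),z),onz(f,*d(*b),z); e=p-q; print(n,p,q,(p+q)/2,'len',np.linalg.norm(e),'yaw',np.degrees(np.arctan2(e[1],e[0]))-90)
seg('rest top',(497,403),(745,460),.079)
seg('lip top',(466,488),(708,543),.038)
seg('back base',(517,352),(751,397),.005)
# edge profiles: sample gray along vertical columns
im=cv2.cvtColor(f['color'],cv2.COLOR_BGR2GRAY)
for u in (285,290,295,300,305,310): print(u,[int(x) for x in im[176:232,u]])
```

```text
rest top [0.6302 0.1753 0.079 ] [0.5973 0.0598 0.079 ] [0.6138 0.1176 0.079 ] len 0.12015146641699655 yaw -15.919039444701369
lip top [0.5828 0.1879 0.038 ] [0.5503 0.0721 0.038 ] [0.5666 0.13   0.038 ] len 0.12034493281714427 yaw -15.667339428218057
back base [0.679  0.1641 0.005 ] [0.6517 0.0481 0.005 ] [0.6654 0.1061 0.005 ] len 0.11922515072664874 yaw -13.250232793779304
285 [157, 159, 159, 156, 155, 176, 187, 188, 186, 184, 183, 182, 180, 173, 165, 156, 165, 168, 139, 109, 106, 110, 111, 110, 112, 109, 108, 114, 140, 159, 167, 169, 168, 163, 159, 165, 165, 135, 109, 124, 164, 166, 135, 135, 149, 153, 155, 154, 152, 153, 155, 154, 152, 151, 152, 152]
290 [158, 158, 160, 159, 157, 158, 177, 187, 189, 188, 183, 160, 129, 115, 116, 132, 152, 168, 172, 146, 117, 109, 110, 113, 111, 112, 110, 109, 109, 128, 155, 165, 167, 168, 166, 162, 166, 167, 142, 111, 109, 145, 165, 147, 141, 150, 155, 156, 153, 154, 155, 154, 153, 152, 152, 152]
295 [159, 159, 161, 160, 159, 159, 161, 173, 184, 188, 189, 188, 186, 186, 190, 189, 188, 183, 173, 171, 158, 130, 111, 110, 113, 112, 111, 112, 110, 10
[... 286 characters left out ...]
, 109, 116, 140, 159, 165, 166, 166, 163, 156, 162, 157, 130, 114, 128, 164, 166, 138, 142, 153, 154, 153, 153, 155, 155, 154, 154]
305 [161, 160, 161, 160, 159, 161, 160, 159, 157, 161, 177, 187, 189, 189, 187, 186, 188, 189, 189, 186, 178, 174, 171, 146, 118, 110, 113, 113, 113, 113, 113, 110, 111, 128, 155, 164, 165, 165, 164, 161, 163, 164, 137, 105, 114, 157, 168, 145, 141, 149, 153, 154, 155, 155, 154, 154]
310 [161, 160, 160, 160, 159, 161, 160, 159, 159, 160, 162, 175, 187, 190, 188, 187, 184, 179, 175, 169, 149, 134, 148, 166, 157, 132, 115, 112, 113, 113, 113, 114, 112, 108, 122, 151, 163, 164, 165, 165, 161, 156, 160, 144, 115, 99, 122, 160, 154, 142, 147, 153, 156, 156, 155, 155]
```

Run:
```python
from h import *
np.set_printoptions(precision=4,suppress=True)
f=ctrl.grab_frame('top')
U=[285,290,295,300,305,310]
for n,V,z in [('resttop',[194.1,195.3,196.8,198.2,199.5,201.2],.079),('corner',[203.8,205.2,206.7,207.8,209.3,210.5],.0225),('lip',[213,214.1,215.4,216.8,218,219.3],.038)]:
    p=np.array([onz(f,u,v,z)[:2] for u,v in zip(U,V)]); k=np.polyfit(p[:,1],p[:,0],1)
    print(n,'yaw',-np.degrees(np.arctan(k[0])),'x@y=.115',np.polyval(k,.115))
# lateral: horizontal row profiles
im=cv2.cvtColor(f['color'],cv2.COLOR_BGR2GRAY)
for v in (202,203,204): print(v,[int(x) for x in im[v,275:285]],[int(x) for x in im[v,310:328]])
```

```text
resttop yaw -14.651253561405136 x@y=.115 0.6120833516914905
corner yaw -13.818201190943576 x@y=.115 0.5942168433629744
lip yaw -13.078660596325669 x@y=.115 0.5653382128739178
202 [151, 150, 143, 131, 124, 117, 115, 110, 107, 107] [115, 116, 115, 119, 130, 140, 144, 148, 157, 166, 159, 145, 146, 148, 147, 148, 148, 147]
203 [152, 149, 147, 153, 152, 144, 139, 129, 120, 115] [114, 111, 111, 113, 114, 116, 116, 122, 132, 142, 145, 147, 149, 149, 150, 150, 149, 149]
204 [150, 146, 145, 161, 165, 161, 160, 156, 151, 143] [114, 114, 114, 113, 113, 112, 112, 112, 115, 127, 141, 151, 153, 154, 153, 153, 153, 152]
```

Run:
```python
from h import *
s=ctrl.get_state(); print(s['joint_pos'],s['tcp_pos'])
plan([.60,.12,.21],down(-14))
```

```text
[33.76145194 22.9226676  89.50657736 -0.0995307  67.53664525 23.71359083] [0.45584081 0.36013593 0.23795869]
t 3.53 rows 8 row [ 0.0002  0.0001  0.0525 -0.0301  0.0184  0.0035] | total rot [0.0014 0.001  0.4204] shift(tool) [-0.2616  0.0998  0.0284]
```

>>> {"method": "step_arm", "body": {
  "motion": [
    [0,0,0.0525,-0.03,0.018,0.0035,0],
    [0,0,0.0525,-0.03,0.018,0.0035,0],
    [0,0,0.0525,-0.03,0.018,0.0035,0],
    [0,0,0.0525,-0.03,0.018,0.0035,0],
    [0,0,0.0525,-0.03,0.018,0.0035,0],
    [0,0,0.0525,-0.03,0.018,0.0035,0],
    [0,0,0.0525,-0.03,0.018,0.0035,0],
    [0,0,0.0525,-0.03,0.018,0.0035,0],
    [0,0,0,0,0,0,0],
    [0,0,0,0,0,0,0]
  ]
}}

```text
t: 4.37
tcp_pos: [0.5976, 0.1195, 0.2104]
tool_rot: [[0.244, 0.97, 0.001], [0.97, -0.244, 0.0], [0.001, 0.001, -1.0]]
ft_force: [-0.2, 0.1, -3.9]
gripper_width: 0.0084
grip_force: 49.6
```

Run:
```python
from h import *
s=ctrl.get_state(); print(s['joint_pos'],s['tcp_pos'],s['tool_rot'],s['ft_force'])
# tilt 10 deg about tool x, sign check
R=down(-14,10); plan(s['tcp_pos'],R)
```

```text
[6.92717485e+00 2.74125685e+01 8.66988238e+01 1.39869783e-02
 6.58176104e+01 2.10624778e+01] [0.59760421 0.11950702 0.21038786] [[ 2.44309000e-01  9.69696687e-01  1.20324174e-03]
 [ 9.69697213e-01 -2.44309592e-01  3.70521343e-04]
 [ 6.53256818e-04  1.07625846e-03 -9.99999207e-01]] [-0.24539974  0.12224428 -3.93461041]
t 4.37 rows 2 row [ 0.0878 -0.0004 -0.0012  0.      0.      0.    ] | total rot [ 0.1756 -0.0009 -0.0024] shift(tool) [0. 0. 0.]
```

Run:
```python
import numpy as np
from scipy.optimize import least_squares
J=np.radians([[62.132,20.094,94.641],[33.761,22.923,89.507],[6.927,27.413,86.699]])
P=np.array([[.215,.506,.231],[.4558,.3601,.238],[.5976,.1195,.2104]])
def r(x):
    L2,L3,C,lat=x; o=[]
    for j,p in zip(J,P):
        rr=L2*np.sin(j[1])+L3*np.sin(j[1]+j[2]); z=C+L2*np.cos(j[1])+L3*np.cos(j[1]+j[2])
        o+=[rr*np.cos(j[0])-lat*np.sin(j[0])-p[0],rr*np.sin(j[0])+lat*np.cos(j[0])-p[1],z-p[2]]
    return o
s=least_squares(r,[.45,.42,-.1,.047]); print(s.x,np.abs(s.fun).max())
```

```text
[ 0.49078061  0.41846086 -0.05449745  0.04636114] 0.001070799908492459
```

Run:
```python
from h import *
R=down(-14,12); B=plan([.603,.1204,.15],R); plan([.603,.1204,.105],R,B)
```

```text
t 4.37 rows 2 row [ 0.1053 -0.0005 -0.0012  0.0011  0.0041  0.0301] | total rot [ 0.2105 -0.0009 -0.0024] shift(tool) [0.0021 0.0049 0.0604]
t 4.37 rows 2 row [ 0.     -0.      0.      0.      0.0047  0.022 ] | total rot [ 0. -0.  0.] shift(tool) [0.     0.0094 0.044 ]
```

>>> {"method": "step_arm", "body": {
  "motion": [
    [0.0526,0,0,0.0006,0.0009,0.0152,0],
    [0.0526,0,0,0.0005,0.0017,0.0151,0],
    [0.0526,0,0,0.0005,0.0025,0.015,0],
    [0.0526,0,0,0.0005,0.0033,0.0148,0],
    [0,0,0,0,0,0,0],
    [0,0,0,0,0,0,0]
  ]
}}

```text
t: 4.87
tcp_pos: [0.6015, 0.123, 0.1501]
tool_rot: [[0.241, 0.95, -0.2], [0.971, -0.235, 0.05], [0.001, -0.207, -0.978]]
ft_force: [0.2, 0.0, -3.5]
gripper_width: 0.0086
grip_force: 49.9
```

Run:
```python
from h import *
np.set_printoptions(precision=4,suppress=True)
R=down(-14,12); B=plan([.603,.1204,.105],R); print(ctrl.get_state()['tcp_pos'],ctrl.get_state()['ft_force'],ctrl.get_state()['joint_pos'])
w=grab('wrist'); t=grab('scene')
a=cv2.resize(w['color'],(400,300)); b=cv2.resize(t['color'][150:300,220:420],(400,300),interpolation=cv2.INTER_CUBIC)
tt=grab('top'); c=cv2.resize(tt['color'][130:280,220:420],(400,300))
cv2.imwrite('pics/6.png',np.vstack([np.hstack([a,b]),np.hstack([c,cv2.resize(t['color'],(400,300))])]))
```

```text
t 4.87 rows 2 row [ 0.0007 -0.0002  0.0007 -0.0011  0.0057  0.0219] | total rot [ 0.0014 -0.0005  0.0014] shift(tool) [-0.0022  0.0114  0.0437]
[0.6015 0.123  0.1501] [ 0.1554  0.037  -3.4529] [ 5.4947 36.9446 80.6478  4.1459 73.6912 17.8592]
```

View pics/6.png

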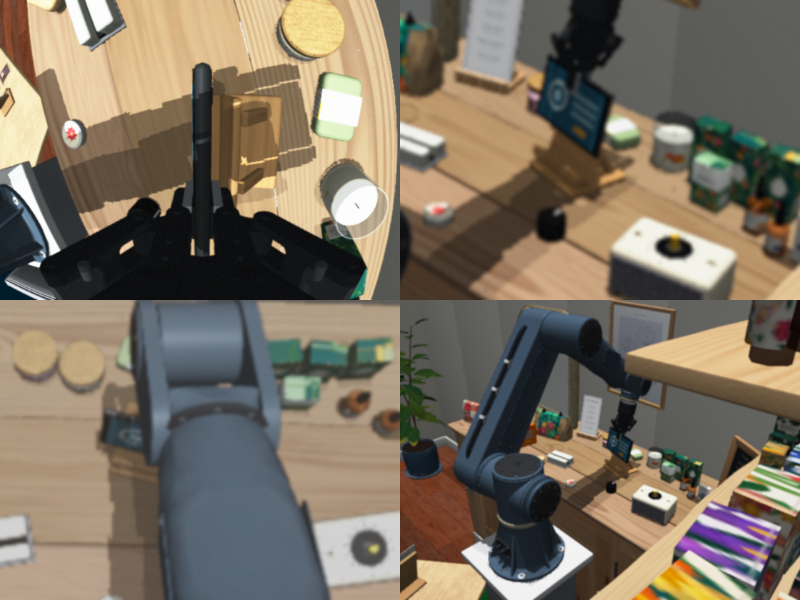

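The tablet is held above the stand with its screen to the front, and the wrist is clear of the shelf. Lowering.

>>> {"method": "step_arm", "body": {
  "motion": [
    [0,0,0,-0.0006,0.0028,0.011,0],
    [0,0,0,-0.0006,0.0028,0.011,0],
    [0,0,0,-0.0005,0.0028,0.011,0],
    [0,0,0,-0.0005,0.0028,0.009,0],
    [0,0,0,0,0,0,0],
    [0,0,0,0,0,0,0]
  ]
}}

```text
t: 5.52
tcp_pos: [0.6034, 0.1197, 0.1071]
tool_rot: [[0.242, 0.949, -0.2], [0.97, -0.236, 0.051], [0.001, -0.207, -0.978]]
ft_force: [-0.6, 0.2, -3.2]
gripper_width: 0.0084
grip_force: 49.9
```

>>> {"method": "step_arm", "body": {
  "motion": [
    [0,0,0,0,0.0004,0.002,0],
    [0,0,0,0,0.0004,0.002,0],
    [0,0,0,0,0,0,0]
  ]
}}

```text
t: 5.77
tcp_pos: [0.6038, 0.1198, 0.1039]
tool_rot: [[0.242, 0.95, -0.199], [0.97, -0.236, 0.051], [0.002, -0.205, -0.979]]
ft_force: [0.2, -0.2, -3.8]
gripper_width: 0.0084
grip_force: 49.9
```

>>> {"method": "step_arm", "body": {
  "motion": [
    [0,0,0,0,0.0004,0.002,0],
    [0,0,0,0,0,0,0]
  ]
}}

```text
t: 5.93
tcp_pos: [0.6037, 0.1198, 0.1017]
tool_rot: [[0.242, 0.95, -0.199], [0.97, -0.236, 0.051], [0.002, -0.205, -0.979]]
ft_force: [-0.0, 0.3, -3.9]
gripper_width: 0.0082
grip_force: 49.9
```

>>> {"method": "step_arm", "body": {
  "motion": [
    [0,0,0,0,0.0003,0.0015,0],
    [0,0,0,0,0.0003,0.0015,0],
    [0,0,0,0,0,0,0]
  ]
}}

```text
t: 6.18
tcp_pos: [0.6035, 0.1198, 0.0985]
tool_rot: [[0.242, 0.95, -0.199], [0.97, -0.236, 0.051], [0.001, -0.206, -0.979]]
ft_force: [-0.8, 0.3, -3.5]
gripper_width: 0.0086
grip_force: 49.9
```

>>> {"method": "step_arm", "body": {
  "motion": [
    [0,0,0,0,0.0003,0.0015,0],
    [0,0,0,0,0,0,0]
  ]
}}

```text
t: 6.35
tcp_pos: [0.604, 0.1199, 0.0977]
tool_rot: [[0.242, 0.95, -0.198], [0.97, -0.236, 0.051], [0.002, -0.205, -0.979]]
ft_force: [-0.3, 0.2, -0.2]
gripper_width: 0.0082
grip_force: 50.6
```

>>> {"method": "step_arm", "body": {
  "motion": [
    [0,0,0,0,0.0002,0.0012,0],
    [0,0,0,0,0,0,0]
  ]
}}

```text
t: 6.52
tcp_pos: [0.6043, 0.1199, 0.0975]
tool_rot: [[0.242, 0.95, -0.197], [0.97, -0.236, 0.051], [0.002, -0.204, -0.979]]
ft_force: [0.2, 1.0, 7.9]
gripper_width: 0.0084
grip_force: 51.6
```

Contact is at the predicted height. Opening gently.

>>> {"method": "step_arm", "body": {
  "motion": [
    [0,0,0,0,0,-0.001,0.13],
    [0,0,0,0,0,0,0.16],
    [0,0,0,0,0,0,0.2],
    [0,0,0,0,0,0,0.25],
    [0,0,0,0,0,0,0.3],
    [0,0,0,0,0,0,0.35],
    [0,0,0,0,0,0,0.4],
    [0,0,0,0,0,0,0.45],
    [0,0,0,0,0,0,0.5],
    [0,0,0,0,0,0,0.5]
  ]
}}

```text
t: 7.35
tcp_pos: [0.6038, 0.1198, 0.0971]
tool_rot: [[0.242, 0.95, -0.199], [0.97, -0.236, 0.051], [0.002, -0.205, -0.979]]
ft_force: [0.9, -0.1, 0.2]
gripper_width: 0.0424
grip_force: 0.0
```

Run:
```python
from h import *
np.set_printoptions(precision=4,suppress=True)
w=grab('wrist'); t=grab('scene')
a=cv2.resize(w['color'],(400,300)); b=cv2.resize(t['color'][170:290,270:430],(400,300),interpolation=cv2.INTER_CUBIC)
cv2.imwrite('pics/7.png',np.hstack([a,b]))
```

```text
(no output)
```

View pics/7.png

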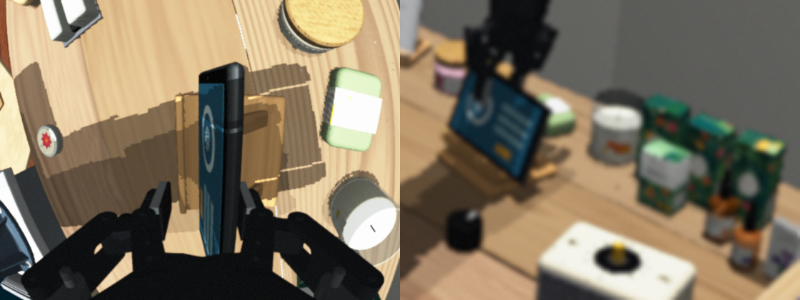

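The tablet has come to lean on the rest with its screen to the front. Withdrawing up along its plane.

>>> {"method": "step_arm", "body": {
  "motion": [
    [0,0,0,0,0.001,-0.01,0.6],
    [0,0,0,0,0.0015,-0.012,0.6],
    [0,0,0,0,0.0017,-0.015,0.6],
    [0,0,0,0,0.001,-0.02,0.6],
    [0,0,0,0,0,-0.02,0.6],
    [-0.05,0,0,0,0,-0.02,0.8],
    [-0.05,0,0,0,-0.005,-0.01,1],
    [-0.05,0,0,0,-0.02,0,1],
    [-0.056,0,0,0,-0.03,0,1],
    [0,0,0,0,-0.03,0,1]
  ]
}}

```text
t: 8.28
tcp_pos: [0.546, 0.1339, 0.2066]
tool_rot: [[0.242, 0.97, 0.004], [0.97, -0.242, 0.001], [0.002, 0.003, -1.0]]
ft_force: [0.0, 0.5, -0.3]
gripper_width: 0.0853
grip_force: 0.0
```

Run:
```python
from h import *
s=ctrl.get_state(); print(s['tcp_pos'],s['ft_force'])
plan([.454,-.02,.25],down(0)); plan([.454,-.02,.25],down(-30))
```

```text
[0.54597592 0.13389104 0.20658279] [ 0.00517361  0.5196019  -0.27462598]
t 8.28 rows 5 row [ 0.0007 -0.0004 -0.0488 -0.0332 -0.0137 -0.0088] | total rot [ 0.0037 -0.0019 -0.2441] shift(tool) [-0.1715 -0.0519 -0.044 ]
t 8.28 rows 5 row [ 0.0006 -0.0006  0.0559 -0.0354 -0.0065 -0.0087] | total rot [ 0.0031 -0.0028  0.2795] shift(tool) [-0.1715 -0.0519 -0.044 ]
```

Run:
```python
from h import *
plan([.46,-.19,.22],down(-2))
```

```text
t 8.28 rows 9 row [ 0.0004 -0.0002 -0.0232 -0.0371 -0.004  -0.0015] | total rot [ 0.0037 -0.0019 -0.2092] shift(tool) [-0.335  -0.0051 -0.0142]
```

>>> {"method": "step_arm", "body": {
  "motion": [
    [0.0004,0,-0.023,-0.037,-0.004,-0.0015,1],
    [0.0004,0,-0.023,-0.037,-0.004,-0.0015,1],
    [0.0004,0,-0.023,-0.037,-0.004,-0.0015,1],
    [0.0004,0,-0.023,-0.037,-0.004,-0.0015,1],
    [0.0004,0,-0.023,-0.037,-0.004,-0.0015,1],
    [0.0004,0,-0.023,-0.037,-0.004,-0.0015,1],
    [0.0004,0,-0.023,-0.037,-0.004,-0.0015,1],
    [0.0004,0,-0.023,-0.037,-0.004,-0.0015,1],
    [0.0004,0,-0.023,-0.037,-0.004,-0.0015,1],
    [0,0,0,0,0,0,1]
  ]
}}

```text
t: 9.12
tcp_pos: [0.4609, -0.1946, 0.2197]
tool_rot: [[0.04, 0.999, -0.002], [0.999, -0.04, 0.0], [0.0, -0.002, -1.0]]
ft_force: [0.3, 0.0, -0.0]
gripper_width: 0.0851
grip_force: 0.0
```

Run:
```python
from h import *
np.set_printoptions(precision=4,suppress=True)
print(ctrl.get_state()['tcp_pos'],ctrl.get_state()['qd'])
w=grab('wrist'); im=w['color']
k=proj(w,[.454,.037,.034],True); s=proj(w,[.459,-.17,.103],True); print(k,s)
def crop(c,h): 
    x,y=int(round(c[0])),int(round(c[1])); x0,y0=max(0,x-h),max(0,y-h); print('crop',x0,y0,2*h); return cv2.resize(im[y0:y0+2*h,x0:x0+2*h],(400,400),interpolation=cv2.INTER_CUBIC)
cv2.imwrite('pics/8.png',np.hstack([crop(s,40),crop(k,40)]))
```

```text
[ 0.4609 -0.1946  0.2197] [ 5.41   -0.6091  1.7661  1.7057 -0.2124  8.2827]
(np.float64(268.9574221714417), np.float64(-30.792809980353667)) (np.float64(281.4876397279186), np.float64(176.14465198557957))
crop 241 136 80
crop 229 0 80
```

View pics/8.png

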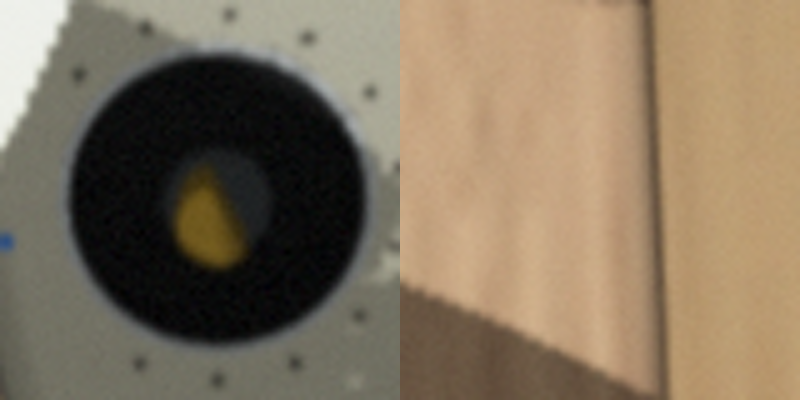

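Wrist crop: the brass D is at (281,177) px, its flat edge from crop (208,165) to (248,260), facing right and slightly up, about +20° from world +x. The disc is round about (218,197). Next I measure this with masks.

```bash
cat > shaft.py <<'E'
from h import *
def shaft(prt=True):
    w=grab('wrist'); im=w['color']; k=8
    c=proj(w,[.459,-.17,.09],True); x0,y0=int(c[0])-45,int(c[1])-45
    big=cv2.resize(im[y0:y0+90,x0:x0+90],None,fx=k,fy=k,interpolation=cv2.INTER_CUBIC)
    tp=lambda q:(x0+(q[0]+.5)/k-.5,y0+(q[1]+.5)/k-.5)
    hsv=cv2.cvtColor(big,cv2.COLOR_BGR2HSV)
    dark=((hsv[...,2]<60)|((hsv[...,1]>120)&(hsv[...,0]<40))).astype(np.uint8)*255
    cs=max(cv2.findContours(dark,0,1)[0],key=cv2.contourArea)
    p=np.array([onz(w,*tp(q[0]),.081,True)[:2] for q in cv2.convexHull(cs)]); 
    A=np.c_[2*p,np.ones(len(p))]; s=np.linalg.lstsq(A,(p**2).sum(1),rcond=None)[0]; r=np.sqrt(s[2]+s[:2]@s[:2])
    print('disc centre',s[:2],'dia',2*r)
    for vt in (60,75,90,105):
        m=((hsv[...,1]>110)&(hsv[...,0]<40)&(hsv[...,2]>vt)).astype(np.uint8)*255
        cb=max(cv2.findContours(m,0,1)[0],key=cv2.contourArea)
        h=np.array([onz(w,*tp(q[0]),.103,True)[:2] for q in cv2.approxPolyDP(cv2.convexHull(cb),4,True)])
        e=np.roll(h,-1,0)-h; i=np.argmax(np.hypot(*e.T)); mid=h[i]+e[i]/2
        M=cv2.moments(cb); g=onz(w,*tp((M['m10']/M['m00'],M['m01']/M['m00'])),.103,True)[:2]
        n=np.array([e[i][1],-e[i][0]]); n*=np.sign(n@(mid-g)); n/=np.linalg.norm(n)
        pr=(h-mid)@n; print(vt,'flat yaw',np.degrees(np.arctan2(n[1],n[0])),'len',np.hypot(*e[i]),'depth',-pr.min(),'centre',mid-.0015*n)
E
python3 - <<'E'
from shaft import *
np.set_printoptions(precision=4,suppress=True)
print(ctrl.get_state()['tcp_pos']); shaft()
plan([.454,.0,.22],down(10))
f=ctrl.grab_frame('top'); print()
E
```

```text
[ 0.4612 -0.1922  0.2193]
disc centre [ 0.4608 -0.1743] dia 0.051910000098842966
60 flat yaw 22.23819028980862 len 0.009991904408552861 depth 0.008788529344036245 centre [ 0.461  -0.1727]
75 flat yaw 21.147616085593263 len 0.009919035001436816 depth 0.007852462882987934 centre [ 0.4606 -0.1734]
90 flat yaw 20.345195770057547 len 0.00997202908414383 depth 0.006774727522141437 centre [ 0.4598 -0.1733]
105 flat yaw 4.8521687828432745 len 0.006493186576542029 depth 0.0054709762725978104 centre [ 0.4594 -0.176 ]
t 9.22 rows 5 row [-0.0006 -0.0005 -0.0429  0.0382  0.0003 -0.0001] | total rot [-0.0031 -0.0023 -0.2144] shift(tool) [ 0.1901 -0.0149 -0.0005]
```

>>> {"method": "step_arm", "body": {
  "motion": [
    [0,0,-0.043,0.038,0,0,1],
    [0,0,-0.043,0.038,0,0,1],
    [0,0,-0.043,0.038,0,0,1],
    [0,0,-0.043,0.038,0,0,1],
    [0,0,-0.043,0.038,0,0,1],
    [0,0,0,0,0,0.03,1],
    [0,0,0,0,0,0.03,1],
    [0,0,0,0,0,0,1],
    [0,0,0,0,0,0,1]
  ]
}}

```text
t: 10.02
tcp_pos: [0.4514, 0.0011, 0.1588]
tool_rot: [[-0.178, 0.984, -0.006], [0.984, 0.178, 0.003], [0.004, -0.006, -1.0]]
ft_force: [0.4, 0.5, 1.5]
gripper_width: 0.0857
grip_force: 0.0
```

```bash
cat > knob.py <<'E'
from h import *
def knob(c,zt,dark_t=70):
    w=grab('wrist'); im=w['color']; k=8
    q=proj(w,[*c,zt],True); H=60; x0,y0=int(q[0])-H,int(q[1])-H
    x0=max(x0,0);y0=max(y0,0)
    big=cv2.resize(im[y0:y0+2*H,x0:x0+2*H],None,fx=k,fy=k,interpolation=cv2.INTER_CUBIC)
    cv2.imwrite('pics/_k.png',big)
    tp=lambda q:(x0+(q[0]+.5)/k-.5,y0+(q[1]+.5)/k-.5)
    hsv=cv2.cvtColor(big,cv2.COLOR_BGR2HSV)
    return w,hsv,big,tp
E
python3 - <<'E'
from knob import *
np.set_printoptions(precision=4,suppress=True)
print(ctrl.get_state()['tcp_pos'])
w,hsv,big,tp=knob((.454,.037),.034)
cv2.imwrite('pics/9.png',cv2.resize(big,(600,600)))
E
```

```text
[0.4514 0.0011 0.1588]
```

View pics/9.png

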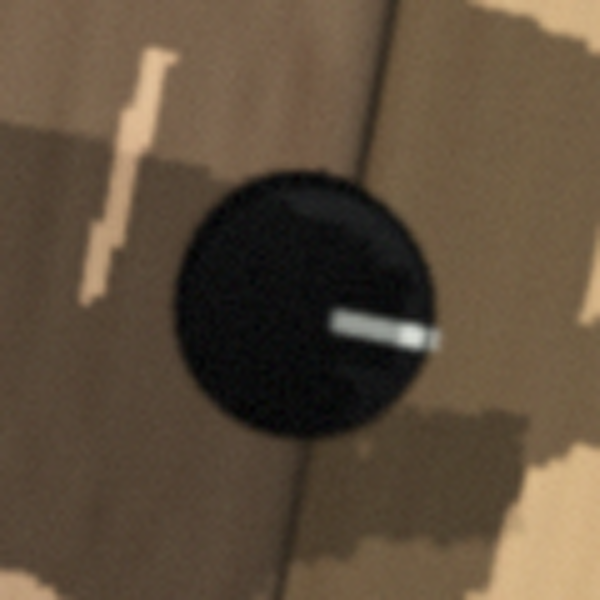

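The knob is at crop (305,305), its white pointer running from (335,320) to (438,340).

```bash
cat >> knob.py <<'E'
def meas(c,zt):
    w,hsv,big,tp=knob(c,zt); v=hsv[...,2]
    m=(v<48).astype(np.uint8)*255; m=cv2.morphologyEx(m,cv2.MORPH_CLOSE,np.ones((40,40)))
    cs=max(cv2.findContours(m,0,1)[0],key=cv2.contourArea)
    p=np.array([onz(w,*tp(q[0]),zt,True)[:2] for q in cv2.convexHull(cs)])
    A=np.c_[2*p,np.ones(len(p))]; s=np.linalg.lstsq(A,(p**2).sum(1),rcond=None)[0]; r=np.sqrt(s[2]+s[:2]@s[:2])
    print('knob',s[:2],'dia',2*r)
    hull=np.zeros_like(m); cv2.fillConvexPoly(hull,cv2.convexHull(cs),255); hull=cv2.dilate(hull,np.ones((25,25)))
    wm=((v>100)&(hsv[...,1]<60)&(hull>0)).astype(np.uint8)*255
    cw=max(cv2.findContours(wm,0,1)[0],key=cv2.contourArea); print('pointer area',cv2.contourArea(cw)/64)
    r=cv2.minAreaRect(cw); b=cv2.boxPoints(r); e=b[1]-b[0],b[2]-b[1]
    d=e[0] if np.hypot(*e[0])>np.hypot(*e[1]) else e[1]; o=np.array(r[0])
    P1,P2=[onz(w,*tp(o+t*d/2),zt,True)[:2] for t in (-.8,.5)]
    u=P2-P1; u*=np.sign(u@((P1+P2)/2-s[:2])); g=(P1+P2)/2-s[:2]
    print('pointer yaw by line',np.degrees(np.arctan2(u[1],u[0])),'by centre',np.degrees(np.arctan2(g[1],g[0])),'len',np.linalg.norm(u))
E
python3 - <<'E'
from knob import *
np.set_printoptions(precision=4,suppress=True)
meas((.454,.037),.034)
s=ctrl.get_state(); print(s['tcp_pos'],np.degrees(np.arctan2(s['tool_rot'][1][1],s['tool_rot'][0][1])))
plan([.4565,.038,.07],down(10))
E
```

```text
knob [0.4538 0.0367] dia 0.04394516404706223
pointer area 86.03125
pointer yaw by line 0.4024021505877129 by centre -5.420625728479942 len 0.011561274224421485
[0.4527 0.0003 0.1604] 10.210296154681103
t 10.12 rows 3 row [-0.0006 -0.0008  0.0012  0.0121  0.0035  0.0301] | total rot [-0.0018 -0.0025  0.0037] shift(tool) [0.0363 0.0106 0.0905]
```

Run:
```python
from h import *
B=plan([.4538,.0367,.07],down(10)); plan([.4538,.0367,.003],down(10),B)
```

```text
t 10.12 rows 3 row [-0.0006 -0.0008  0.0012  0.0118  0.0025  0.0301] | total rot [-0.0018 -0.0025  0.0037] shift(tool) [0.0355 0.0077 0.0905]
t 10.12 rows 2 row [0.     0.     0.     0.     0.     0.0335] | total rot [0. 0. 0.] shift(tool) [0.    0.    0.067]
```

>>> {"method": "step_arm", "body": {
  "motion": [
    [0,0,0.001,0.0118,0.0025,0.03,1],
    [0,0,0.001,0.0118,0.0025,0.03,1],
    [0,0,0.001,0.0118,0.0025,0.03,1],
    [0,0,0,0,0,0,1],
    [0,0,0,0,0,0,1]
  ]
}}

```text
t: 10.53
tcp_pos: [0.453, 0.0365, 0.0697]
tool_rot: [[-0.175, 0.985, -0.005], [0.985, 0.175, 0.002], [0.003, -0.004, -1.0]]
ft_force: [0.4, 0.7, 0.7]
gripper_width: 0.0854
grip_force: 0.0
```

Run:
```python
from h import *
plan([.4538,.0367,.003],down(10))
```

```text
t 10.53 rows 2 row [-0.0021 -0.0015  0.0006 -0.      0.0005  0.0333] | total rot [-0.0042 -0.003   0.0012] shift(tool) [-0.0001  0.0011  0.0667]
```

>>> {"method": "step_arm", "body": {
  "motion": [
    [-0.002,-0.0015,0,0,0.0005,0.022,1],
    [-0.002,-0.0015,0,0,0.0005,0.022,1],
    [0,0,0,0,0,0.0225,1],
    [0,0,0,0,0,0,1],
    [0,0,0,0,0,0,0.55],
    [0,0,0,0,0,0,0.3],
    [0,0,0,0,0,0,0.3],
    [0,0,0,0,0,0,0.3],
    [0,0,0,0,0,0,0.3]
  ],
  "grip_force": 60
}}

```text
t: 11.28
tcp_pos: [0.4547, 0.0366, 0.0043]
tool_rot: [[-0.174, 0.985, 0.003], [0.985, 0.174, -0.0], [-0.001, 0.003, -1.0]]
ft_force: [-1.9, -1.8, 15.7]
gripper_width: 0.0428
grip_force: 58.9
```

>>> {"method": "step_arm", "body": {
  "motion": [
    [0,0,0,0,0,-0.03,0.3],
    [0,0,0,0,0,-0.04,0.3],
    [0,0,0,0,0,-0.04,0.3],
    [0,0,0,0,0,-0.04,0.3],
    [0,0,0,0,0,0,0.3],
    [0,0,0,0,0,0,0.3]
  ]
}}

```text
t: 11.78
tcp_pos: [0.4546, 0.0367, 0.1551]
tool_rot: [[-0.174, 0.985, 0.006], [0.985, 0.174, -0.0], [-0.001, 0.006, -1.0]]
ft_force: [0.4, -0.2, -2.0]
gripper_width: 0.0422
grip_force: 62.3
```

Run:
```python
from h import *
s=ctrl.get_state(); print(s['tcp_pos'],s['ft_force'],s['gripper_width'])
B=plan([.461,-.174,.15],down(33.5)); plan([.461,-.174,.115],down(33.5),B)
w=grab('wrist'); c=proj(w,s['tcp_pos']+np.array([0,0,.03]),True); print(c)
t=grab('top')['color'][165:215,275:345]
a=cv2.resize(w['color'],(400,300)); 
cv2.imwrite('pics/10.png',np.hstack([cv2.resize(w['color'][180:420,160:400],(400,400),interpolation=cv2.INTER_CUBIC),cv2.resize(t,(400,400),interpolation=cv2.INTER_CUBIC)]))
```

```text
[0.45460536 0.03669416 0.15506417] [ 0.35950901 -0.15291118 -2.01893143] 0.042220371793827496
t 11.78 rows 6 row [ 0.0009  0.0004 -0.0683 -0.0336 -0.011   0.0008] | total rot [ 0.0056  0.0024 -0.4095] shift(tool) [-0.2086 -0.0304  0.0051]
t 11.78 rows 1 row [ 0.     0.     0.     0.    -0.     0.035] | total rot [0. 0. 0.] shift(tool) [ 0.    -0.     0.035]
(np.float64(286.65699902157746), np.float64(305.49257929786114))
```

>>> {"method": "step_arm", "body": {
  "motion": [
    [0.0009,0.0004,-0.0683,-0.0336,-0.011,0.0008,0.3],
    [0.0009,0.0004,-0.0683,-0.0336,-0.011,0.0008,0.3],
    [0.0009,0.0004,-0.0683,-0.0336,-0.011,0.0008,0.3],
    [0.0009,0.0004,-0.0683,-0.0336,-0.011,0.0008,0.3],
    [0.0009,0.0004,-0.0683,-0.0336,-0.011,0.0008,0.3],
    [0.0009,0.0004,-0.0683,-0.0336,-0.011,0.0008,0.3],
    [0,0,0,0,0,0,0.3],
    [0,0,0,0,0,0,0.3],
    [0,0,0,0,0,0,0.3]
  ]
}}

```text
t: 12.63
tcp_pos: [0.4588, -0.1732, 0.1462]
tool_rot: [[-0.551, 0.834, -0.008], [0.834, 0.551, 0.002], [0.006, -0.006, -1.0]]
ft_force: [-0.9, 1.1, -0.8]
gripper_width: 0.0425
grip_force: 62.3
```

Run:
```python
from h import *
np.set_printoptions(precision=4,suppress=True)
s=ctrl.get_state(); print(s['tcp_pos'],s['ft_force'],s['joint_pos'])
plan([.461,-.174,.112],down(33.5))
# disc from wrist view: dark disc partly hidden; top view knob position too
t=grab('top'); w=grab('wrist'); g=grab('scene')
print('wrist px of disc',proj(w,[.461,-.174,.08],True),'scene',proj(g,[.461,-.174,.103]),'top',proj(t,[.461,-.174,.103]))
c=proj(g,[.461,-.174,.12]); x,y=int(c[0]),int(c[1])
cv2.imwrite('pics/10.png',np.hstack([cv2.resize(g['color'][y-35:y+35,x-35:x+35],(400,400),interpolation=cv2.INTER_CUBIC),cv2.resize(w['color'][100:340,160:400],(400,400),interpolation=cv2.INTER_CUBIC)]))
```

```text
[ 0.4588 -0.1732  0.1462] [-0.9347  1.0847 -0.8368] [-26.0686  20.691  107.6426  -0.1422  52.1254 -59.4173]
t 12.63 rows 1 row [-0.0057 -0.0059 -0.0011 -0.0021  0.0016  0.0342] | total rot [-0.0057 -0.0059 -0.0011] shift(tool) [-0.0021  0.0016  0.0342]
wrist px of disc (np.float64(286.5496513018592), np.float64(229.9172760533416)) scene (np.float64(356.76457773485464), np.float64(267.22107351908573)) top (np.float64(405.9781827847472), np.float64(253.57521516773326))
```

View pics/10.png

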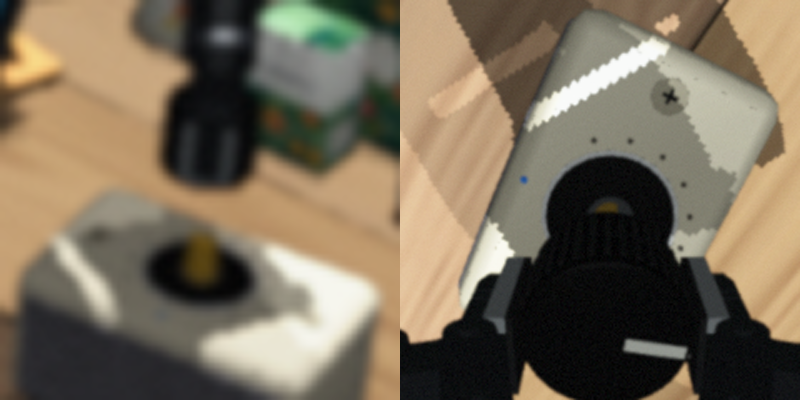

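The knob hangs over the shaft, with its pointer visible in the wrist crop at (625,345)–(688,352). I'll measure its yaw in the grip.

Run:
```python
from h import *
np.set_printoptions(precision=4,suppress=True)
w=grab('wrist'); s=ctrl.get_state(); im=w['color']
k=240/400; x0,y0=160,100
sub=im[285:325,280:345]; big=cv2.resize(sub,None,fx=8,fy=8,interpolation=cv2.INTER_CUBIC); hsv=cv2.cvtColor(big,cv2.COLOR_BGR2HSV)
m=((hsv[...,2]>90)&(hsv[...,1]<60)).astype(np.uint8)*255
tp=lambda q:(280+(q[0]+.5)/8-.5,285+(q[1]+.5)/8-.5)
for c in cv2.findContours(m,0,1)[0]:
    if cv2.contourArea(c)<2000: continue
    r=cv2.minAreaRect(c); b=cv2.boxPoints(r); e=b[1]-b[0],b[2]-b[1]; L=sorted(e,key=lambda a:-np.hypot(*a)); d=L[0]; o=np.array(r[0])
    print('px',tp(o),np.hypot(*d)/8,np.hypot(*L[1])/8)
    for z in (.174,.176,.178):
        P=[onz(w,*tp(o+t*d/2),z,True)[:2] for t in(-.9,.9)]; u=P[1]-P[0]; 
        if u[0]<0:u=-u
        g=(P[0]+P[1])/2-s['tcp_pos'][:2]
        print(z,'line',np.degrees(np.arctan2(u[1],u[0])),'len',np.linalg.norm(u),'vs tcp: r',np.linalg.norm(g),'ang',np.degrees(np.arctan2(g[1],g[0])))
```

```text
px (np.float64(312.7372741699219), np.float64(309.1606330871582)) 37.33888 7.508008
0.174 line 22.44069310873069 len 0.014434662437373829 vs tcp: r 0.012222320197568798 ang 16.19425609194853
0.176 line 22.440693108730617 len 0.014183020057669951 vs tcp: r 0.01168565047502623 ang 22.21493263159754
0.178 line 22.440693108730606 len 0.01393137767796596 vs tcp: r 0.01128942058452448 ang 28.73520225716661
```

Pointer yaw is about 22.4°, against the shaft flat at about 21°, so they match. Aligning and descending.

Run:
```python
from h import *
plan([.4615,-.174,.114],down(33))
```

```text
t 12.83 rows 1 row [-0.0046 -0.0038  0.0099 -0.0021  0.0012  0.0333] | total rot [-0.0046 -0.0038  0.0099] shift(tool) [-0.0021  0.0012  0.0333]
```

>>> {"method": "step_arm", "body": {
  "motion": [
    [-0.0023,-0.002,0.005,-0.001,0.0006,0.01,0.3],
    [-0.0023,-0.002,0.005,-0.0011,0.0006,0.012,0.3],
    [0,0,0,0,0,0.011,0.3],
    [0,0,0,0,0,0,0.3],
    [0,0,0,0,0,0,0.3],
    [0,0,0,0,0,0,0.3]
  ]
}}

```text
t: 13.33
tcp_pos: [0.4621, -0.1748, 0.1151]
tool_rot: [[-0.544, 0.839, 0.001], [0.839, 0.544, -0.001], [-0.001, 0.001, -1.0]]
ft_force: [0.1, -0.2, -1.0]
gripper_width: 0.0421
grip_force: 62.3
```

Run:
```python
from h import *
print(ctrl.get_state()['tcp_pos'],ctrl.get_state()['ft_force']); plan([.4615,-.174,.107],down(33))
```

```text
[ 0.46205573 -0.17476624  0.11511562] [ 0.10423403 -0.1819302  -1.01890867]
t 13.33 rows 1 row [ 0.0006  0.0014 -0.0006  0.001  -0.0001  0.0081] | total rot [ 0.0006  0.0014 -0.0006] shift(tool) [ 0.001  -0.0001  0.0081]
```

>>> {"method": "step_arm", "body": {
  "motion": [
    [0,0,0,0.0008,0,0.003,0.3],
    [0,0,0,0,0,0.003,0.3],
    [0,0,0,0,0,0.002,0.3],
    [0,0,0,0,0,0,0.3],
    [0,0,0,0,0,0,0.3]
  ]
}}

```text
t: 13.75
tcp_pos: [0.4613, -0.1743, 0.1065]
tool_rot: [[-0.544, 0.839, 0.001], [0.839, 0.544, -0.001], [-0.001, 0.0, -1.0]]
ft_force: [-0.2, -0.6, -1.7]
gripper_width: 0.0423
grip_force: 62.3
```

>>> {"method": "step_arm", "body": {
  "motion": [
    [0,0,0,0,0,0.001,0.3],
    [0,0,0,0,0,0.001,0.3],
    [0,0,0,0,0,0,0.3]
  ]
}}

```text
t: 14.0
tcp_pos: [0.4613, -0.1743, 0.1044]
tool_rot: [[-0.544, 0.839, 0.001], [0.839, 0.544, -0.001], [-0.001, 0.0, -1.0]]
ft_force: [0.9, -0.5, -1.0]
gripper_width: 0.0422
grip_force: 62.3
```

>>> {"method": "step_arm", "body": {
  "motion": [
    [0,0,0,0,0,0.001,0.3],
    [0,0,0,0,0,0,0.3]
  ]
}}

```text
t: 14.17
tcp_pos: [0.4613, -0.1743, 0.1034]
tool_rot: [[-0.544, 0.839, 0.001], [0.839, 0.544, -0.001], [-0.001, 0.0, -1.0]]
ft_force: [-0.8, 0.5, -2.0]
gripper_width: 0.0424
grip_force: 62.3
```

No force at 4 mm below the tip, so it is entering the bore.

>>> {"method": "step_arm", "body": {
  "motion": [
    [0,0,0,0,0,0.0015,0.3],
    [0,0,0,0,0,0.0015,0.3],
    [0,0,0,0,0,0,0.3]
  ]
}}

```text
t: 14.42
tcp_pos: [0.4612, -0.1742, 0.1002]
tool_rot: [[-0.544, 0.839, 0.0], [0.839, 0.544, -0.0], [-0.001, 0.0, -1.0]]
ft_force: [-0.1, 0.8, -1.6]
gripper_width: 0.0424
grip_force: 62.3
```

>>> {"method": "step_arm", "body": {
  "motion": [
    [0,0,0,0,0,0.0015,0.3],
    [0,0,0,0,0,0.0015,0.3],
    [0,0,0,0,0,0,0.3]
  ]
}}

```text
t: 14.67
tcp_pos: [0.4612, -0.1743, 0.0972]
tool_rot: [[-0.544, 0.839, 0.0], [0.839, 0.544, -0.0], [-0.001, 0.0, -1.0]]
ft_force: [0.2, -0.2, -1.7]
gripper_width: 0.0423
grip_force: 62.3
```

>>> {"method": "step_arm", "body": {
  "motion": [
    [0,0,0,0,0,0.0015,0.3],
    [0,0,0,0,0,0.0015,0.3],
    [0,0,0,0,0,0,0.3]
  ]
}}

```text
t: 14.92
tcp_pos: [0.4612, -0.1743, 0.0942]
tool_rot: [[-0.544, 0.839, 0.0], [0.839, 0.544, -0.0], [-0.001, 0.0, -1.0]]
ft_force: [0.8, -1.3, -0.9]
gripper_width: 0.0422
grip_force: 62.3
```

>>> {"method": "step_arm", "body": {
  "motion": [
    [0,0,0,0,0,0.0015,0.3],
    [0,0,0,0,0,0.001,0.3],
    [0,0,0,0,0,0,0.3]
  ]
}}

```text
t: 15.17
tcp_pos: [0.4613, -0.1743, 0.0918]
tool_rot: [[-0.544, 0.839, 0.0], [0.839, 0.544, -0.0], [-0.001, 0.0, -1.0]]
ft_force: [-0.1, -0.3, -1.3]
gripper_width: 0.0423
grip_force: 62.3
```

>>> {"method": "step_arm", "body": {
  "motion": [
    [0,0,0,0,0,0.001,0.3],
    [0,0,0,0,0,0.001,0.3],
    [0,0,0,0,0,0,0.3]
  ]
}}

```text
t: 15.42
tcp_pos: [0.4615, -0.1744, 0.0901]
tool_rot: [[-0.544, 0.839, 0.001], [0.839, 0.544, -0.001], [-0.001, 0.0, -1.0]]
ft_force: [-1.4, 0.5, 3.5]
gripper_width: 0.0422
grip_force: 62.7
```

>>> {"method": "step_arm", "body": {
  "motion": [
    [0,0,0,0,0,0.001,0.3],
    [0,0,0,0,0,0.001,0.3],
    [0,0,0,0,0,0,0.3]
  ]
}}

```text
t: 15.67
tcp_pos: [0.4615, -0.1744, 0.0881]
tool_rot: [[-0.544, 0.839, 0.001], [0.839, 0.544, -0.001], [-0.001, 0.0, -1.0]]
ft_force: [-1.1, 0.7, 5.0]
gripper_width: 0.0424
grip_force: 63.0
```

Home was reached at the expected height, and the spring now resists. Pressing to the stop.

>>> {"method": "step_arm", "body": {
  "motion": [
    [0,0,0,0,0,0.001,0.3],
    [0,0,0,0,0,0.001,0.3],
    [0,0,0,0,0,0,0.3]
  ]
}}

```text
t: 15.92
tcp_pos: [0.4615, -0.1744, 0.0863]
tool_rot: [[-0.544, 0.839, 0.001], [0.839, 0.544, -0.001], [-0.001, 0.0, -1.0]]
ft_force: [-2.4, 0.2, 7.9]
gripper_width: 0.0421
grip_force: 63.3
```

>>> {"method": "step_arm", "body": {
  "motion": [
    [0,0,0,0,0,0.001,0.3],
    [0,0,0,0,0,0,0.3]
  ]
}}

```text
t: 16.08
tcp_pos: [0.4616, -0.1745, 0.086]
tool_rot: [[-0.544, 0.839, 0.001], [0.839, 0.544, -0.001], [-0.001, 0.001, -1.0]]
ft_force: [-5.5, 3.3, 19.1]
gripper_width: 0.0423
grip_force: 64.5
```

>>> {"method": "step_arm", "body": {
  "motion": [
    [0,0,0,0,0,0.0006,0.3],
    [0,0,0,0,0,0,0.3]
  ]
}}

```text
t: 16.25
tcp_pos: [0.4617, -0.1745, 0.0859]
tool_rot: [[-0.544, 0.839, 0.002], [0.839, 0.544, -0.001], [-0.002, 0.001, -1.0]]
ft_force: [-7.7, 3.1, 25.4]
gripper_width: 0.0426
grip_force: 65.3
```

The stop is reached at 25 N. I'll hold briefly, and check the tablet numerically in the scene image.

>>> {"method": "step_arm", "body": {
  "motion": [
    [0,0,0,0,0,0,0.3],
    [0,0,0,0,0,0,0.3],
    [0,0,0,0,0,0,0.3],
    [0,0,0,0,0,0,0.3]
  ]
}}

```text
t: 16.58
tcp_pos: [0.4617, -0.1745, 0.0859]
tool_rot: [[-0.544, 0.839, 0.002], [0.839, 0.544, -0.001], [-0.002, 0.001, -1.0]]
ft_force: [-7.3, 2.9, 24.8]
gripper_width: 0.042
grip_force: 65.2
```

Run:
```python
from h import *
np.set_printoptions(precision=4,suppress=True)
a=np.radians(-14);h=np.array([np.cos(a),np.sin(a),0]);y=np.array([-h[1],h[0],0]);k=np.array([0,0,1.])
t=np.radians(20);s=h*np.sin(t)+k*np.cos(t);n=-h*np.cos(t)+k*np.sin(t);o=np.array([.590,.1236,.024])+.0045*n
C=[o+.085*y,o-.085*y,o-.085*y+.108*s,o+.085*y+.108*s]
for nm in('scene',):
    f=grab(nm);im=f['color'];hsv=cv2.cvtColor(im,cv2.COLOR_BGR2HSV);q=np.array([proj(f,c) for c in C]);print(nm,'expected\n',q)
    m=((hsv[...,2]<110)&(hsv[...,0]>85)&(hsv[...,0]<125)&(hsv[...,1]>60)).astype(np.uint8)*255
    z=np.zeros_like(m);cv2.fillConvexPoly(z,np.int32(cv2.boxPoints(cv2.minAreaRect(np.float32(q)))),255);z=cv2.dilate(z,np.ones((25,25)));m&=z
    m=cv2.morphologyEx(m,cv2.MORPH_CLOSE,np.ones((5,5)))
    c=max(cv2.findContours(m,0,1)[0],key=cv2.contourArea); print('area',cv2.contourArea(c),'exp',cv2.contourArea(np.float32(q)))
    print('found',cv2.approxPolyDP(cv2.convexHull(c),4,True)[:,0])
```

```text
scene expected
 [[287.3154 221.0738]
 [317.4799 244.9211]
 [329.0562 213.4328]
 [297.4696 191.4536]]
area 936.0 exp 1192.3387683206238
found [[299 195]
 [327 214]
 [318 240]
 [291 220]]
```

```bash
python3 -c "
from bench import ctrl
print(ctrl.job_done())"
```

```text
the job is handed in; nothing more can be done
None
```

I handed the job in at about 16.6 s of the 58 s allowed: the tablet leans on the stand, screen to the front and released, and the knob is home on the D-shaft, held pressed to its stop at about 25 N; no verdict came back.

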